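# Set the overhang of a test panel in the bend jig and clamp it

## Robot

A 6-joint arm with a two-finger parallel gripper is mounted at the origin on a cart in front of the work surface, level with it; the furniture and walls round the work are solid. World frame = base frame: x ahead of the robot, y to its left, z up, the work surface at z = 0. Lengths are in m, angles in rad, forces in N, time in s.
With the tool pointing down it reaches from about 0.35 to 0.775 m from the base axis. Payload 5.5 kg.
Tool frame: the origin (TCP) lies midway between the tips of the shut fingers; the grasp point (between the pads) lies 19 mm behind it; z points along the fingers, y is the line along which they close (so a half turn about z gives the same grasp; the last joint's range is limited). The gripper opens to 85 mm and grips with 20 to 120 N. Pads are 22 mm wide; open, the fingers measure 114 mm over their backs; the gripper's body (76 mm by 85 mm) begins 54 mm behind the grasp point. The pads swing forward as they close: fully open they stand 13 mm farther back than shut.
Start: joints at [-1.307, 0.313, 0.046, 1.304, 0, 1.431], TCP at [0.226, -0.529, 0.231] pointing down, gripper open.
Joint ranges: [-2.76, 2.76], [-0.86, 1.69], [-1.03, 1.26], [-2.2, 2.34], [-1.47, 1.5], [-3.14, 3.14]. Speed limits (rad/s): [2.57, 2.57, 3.14, 3.14, 3.14, 3.14].

## Interface

Orientations are given as a unit quaternion [w, x, y, z].
In Python, from workcell import telemetry, imaging, env gives the robot as it stands. The module is installed in compiled form; this text tells all that it offers.
- The arm moves only by the tool step_arm, never from a script. Its argument "moves" is a list of rows, each a list of 3 entries, a list of its own where there are three numbers: the shift along the tool's x, y, z in mm, then the turn, a rotation vector about the tool's x, y, z in rad, then the finger opening in mm, from 0 to 85.4. A call has 1 to 8 rows; each row is the pose to reach, as a shift and turn from the pose commanded when the call began, along the tool's axes at that moment; what a row does not reach only later rows make up. A row lasts 1/12 s, in which the tool goes at most 41.7 mm and 7.16 degrees, less where a joint would pass 70% of its speed; a pose out of reach is approached as far as the arm can. A call with a gripper value outside its range is refused whole. The fingers move at their own pace and stop on an object; "grip_force" is the grip in N (left out, the last holds). Time passes only in rows, so rows that repeat a pose let the fingers close. It gives the time, the measured TCP pose, the force, the opening and the grip force at its end, in the units of the state.
- telemetry.get_state(): the state, without advancing time (a new reading comes with each control period).
- imaging.read_camera(name): name is "side" or "top"; returns the picture (420x560x3 uint8, red, green, blue); there is no depth.
- imaging.camera_params(name): a dict with "camera_matrix" (3x3 intrinsics, pixels), "pose" (4x4, takes a point from camera to world coordinates). Camera axes: x right, y up, looking along -z (the intrinsics and any distortion apply to the point x, -y, -z); pixel columns grow to the right and rows downward; lengths in m; the calibration is good to about 2 mm. A picture is of the moment at which its call begins. camera_params takes no time and is no camera call.
- env.hand_in(): hands the job in; it is judged then, once.
The state is a dict: "clock": time; "joint_pos": joint angles; "qvel": joint speeds; "tau": joint torques, N m; "tcp_pos": TCP position; "orientation": TCP orientation; "wrist_force": force on the tool from outside, world axes, zero at the start; "ft_torque": the same for the moment, N m; "finger_gap": finger opening in m; "grip_force": force on a finger pad.
Only numpy, scipy, OpenCV 4.12 (cv2) and the standard library are available. Lean on these libraries where they do the work, as an engineer would, in place of code of your own. Each camera call takes 0.05 s, during which the arm holds its last target. There are 200 camera calls.

## Task

Set up the blue-coated test panel in the bend jig for its bend: push it flat along the bed, never lifting or tipping it up, until its long edge lies flush along the guide rail and its painted end overhangs the jig's front edge by 30 mm, level with the red line on the rail's scale. Then press the raised clamp arm down by its red ball until the rubber foot holds the panel firmly there, and leave it clamped. Disturb nothing else on the bench.

Things in the scene. Friction and masses are not known exactly. Their poses are not given: they have to be found in the camera images.
- jig: bend jig, fixed to the bench. Origin on the bench below the middle of the bed's front edge; x points out over that edge (the way the panel slides out), y to the guide rail, z up. Bed: top 40 mm above the bench, y -43 to +43, x -240 to 0 mm (a steel bar forms the edge at x = 0). Base plate 8 mm high, y -45 to +83 mm. Above the bed stand only the guide rail and the clamp.
- front_edge (a point): middle of the bed's front edge, at the height of the bed's top
- finger_slot (a point): middle of the open finger slot in the rear of the bed, at the height of the bed's top: jig x -240 (open end) to -90 mm, y -32 to +18 mm, floor 32 mm below the bed's top. The panel lies across it on the two side rails, so a finger lowered into the slot can push the panel's rear edge; the slot's middle line is the panel's when that lies at the guide rail.
- red_line (a point): the red line on the guide rail's top, at the rail's face, 30 mm out past the front edge. The grey rail stands along the bed's far side: face at jig y +43 mm, 10 mm thick, top 10 mm above the bed; it runs on 61 mm past the front edge with a scale on top, one line each 5 mm.
- panel: steel panel 150 x 100 x 3 mm, 0.2 to 0.4 kg, blue but for a bare strip with a hole at its rear; lies loose on the bed, askew, clear of the rail and short of the front edge. Wider than the bed: the long edge away from the rail always sticks out past the bed's side (14 mm when the other is at the rail). Origin under its middle; x to its painted front end, y to the rail. Sliding takes a few N.
- panel_front (a point): middle of the panel's front (painted) end, at its underside
- rail_corner_front (a point): the panel's front corner on the guide rail's side, underside
- rail_corner_rear (a point): the panel's rear corner on the guide rail's side, underside
- clamp (a joint): clamp arm's hinge angle, rad: 0 when the rubber foot rests on a 3 mm panel, growing as the arm is raised; starts at 0.7 to 1.0. The hinge is stiff (0.3 N m, 2 to 4 N at the ball) and stays where it is left; a firm press of about 10 N at the ball leaves the foot pressing on the panel.
- clamp_ball (a point): centre of the red ball, 24 mm across, on the free end of the clamp arm, 135 mm from the hinge. The arm swings about an axis along jig x, down towards jig -y; shut, it lies level across the panel, the ball at jig x -45, y -66 mm, 63 mm above the bench, beyond the panel's long edge. The foot is under the arm, 50 mm from the hinge.
- clamp_hinge (a point): hinge axis of the clamp arm, at jig x -45, y +69 mm, 60 mm above the bench (behind the guide rail)
- bent_panel: bystander: a tested panel, green-coated, 120 x 100 x 3 mm with one end folded up 30 mm, lying flat; origin under the middle of its flat part
- stopwatch: bystander: hand stopwatch with black rim, 72 x 55 x 17 mm, lying face up; origin under its middle
- marker_pen: bystander: grey felt marker with blue cap, 140 mm long, 13 mm thick; origin under its middle, lying along its own y
- forceps: bystander: steel forceps, 126 x 17 x 9 mm, lying flat behind the guide rail; origin under the middle, long way along its own y
- weight_200: bystander: brass 200 g check weight, 32 mm across, 44 mm tall; origin under its middle
- petri_dish: bystander: glass dish with lid, 64 mm across, 15 mm high; origin under its middle
- sample_bottle_b: bystander: clear sample bottle with a black cap, 46 mm across, 104 mm tall; origin under its middle

How it is judged:
On the way, in this order (a step that is already met when the one before it is completed fails the run):
1. with the clamp still raised, the panel lies flush along the guide rail and overhangs the front edge by 30 mm (y of each of rail_corner_front, rail_corner_rear in the frame of jig above 0.04 m and x of panel_front in the frame of jig between 0.026 and 0.034 m and value of joint clamp above 0.3 rad and linear speed of panel below 0.02 m/s), for 0.2 s.
2. the clamp's foot is pressed onto the panel (value of joint clamp below 0.06 rad and contact force between clamp and panel above 0.5 N), for 0.2 s.
At the end, for the whole second after the job is handed in: The panel lies flat and still on the bed, both corners of its rail-side edge within 3 mm of the guide rail, its front end 30 mm (+/- 4 mm) past the front edge, and the clamp arm is down (within 0.06 rad) with its foot pressing on the panel with more than 0.5 N (all of step 2 and y of each of rail_corner_front, rail_corner_rear in the frame of jig above 0.04 m and x of panel_front in the frame of jig between 0.026 and 0.034 m and linear speed of panel below 0.01 m/s and angle between panel's own z axis and vertical below 0.05 rad and z of panel in the frame of jig between 0.037 and 0.044 m and value of joint clamp above -0.05 rad); the robot touches nothing.
It fails at once if the panel is lifted more than 10 mm off the bed, or tipped up (z of panel in the frame of jig above 0.05 m or angle between panel's own z axis and vertical above 0.12 rad).
It fails at once if the panel falls off the bed (z of panel in the frame of jig below 0.03 m).
It fails at once if something else on the bench is moved by more than 15 mm (distance of any of bent_panel, stopwatch, marker_pen, forceps, weight_200, petri_dish, sample_bottle_b from where it was at the start of the episode above 0.015 m).
It also fails if it takes over 67 s, if anything falls off the work surface, if the arm or the gripper's body presses on something with over 40 N, if the wrist force passes 120 N, or if a joint passes its speed limit or range.

## Working session

There is one attempt and no reset: what is moved stays moved. The work goes in short steps, Python scripts to look and compute and a tool call to move; the robot and the scene stay as the last step left them, time stands still between calls to the robot, and variables do not carry over. Pictures are saved under pics/ and viewed, at most 10 in all, crops included, and the job is handed in when it is done.

Besides the shell and the picture viewer there is one more tool, called after "Emit:" as name(argument=value, ...), one argument or row to a line, values as JSON. step_arm: Moves the arm, as the interface text tells. Its arguments: {"type":"object","properties":{"moves":{"type":"array"},"grip_force":{"type":"number"}},"required":["moves"]}

```bash
mkdir -p pics; python3 - <<'E'
from workcell import telemetry, imaging
import cv2,numpy as np
np.set_printoptions(precision=4,suppress=True)
for n in("top","side"):
    im=imaging.read_camera(n); cv2.imwrite(f"pics/{n}0.png",im[:,:,::-1])
    p=imaging.camera_params(n);print(n,{k:np.array(v) if not isinstance(v,str) else v for k,v in p.items()})
print(telemetry.get_state())
E
```

```text
top {'camera_matrix': array([[456.3036,   0.    , 280.8459],
       [  0.    , 456.3036, 201.516 ],
       [  0.    ,   0.    ,   1.    ]]), 'pose': array([[ 0.0177,  0.9936, -0.1113,  0.3633],
       [-0.9998,  0.0176, -0.0016,  0.0936],
       [ 0.0004,  0.1113,  0.9938,  1.5618],
       [ 0.    ,  0.    ,  0.    ,  1.    ]])}
side {'camera_matrix': array([[416.5164,   0.    , 285.081 ],
       [  0.    , 416.5164, 215.5426],
       [  0.    ,   0.    ,   1.    ]]), 'pose': array([[-0.9455,  0.133 , -0.2971,  0.1623],
       [-0.3249, -0.328 ,  0.8871,  1.2553],
       [ 0.0205,  0.9353,  0.3533,  0.5182],
       [ 0.    ,  0.    ,  0.    ,  1.    ]])}
{'clock': 0.1, 'joint_pos': array([-1.3066,  0.314 ,  0.0451,  1.3035,  0.    ,  1.4312]), 'qvel': array([ 0.0016, -0.0024,  0.002 , -0.0029, -0.0011,  0.0008]), 'tau': array([  0.0032, -48.1724,  29.9244,   0.0127,  -0.0001,  -0.    ]), 'tcp_pos': array([ 0.2258, -0.5283,  0.2305]), 'orientation': array([-0.0008,  0.9797,  0.2005, -0.    ]), 'wrist_force': array([ 0.6227, -0.2742,  0.4292]), 'ft_torque': array([0.0423, 0.0568, 0.0089]), 'grip_force': 0.0, 'finger_gap': 0.08549290247217269}
```

View pics/top0.png

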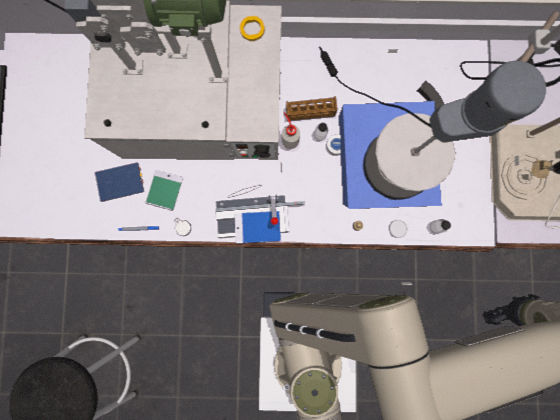

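View pics/side0.png

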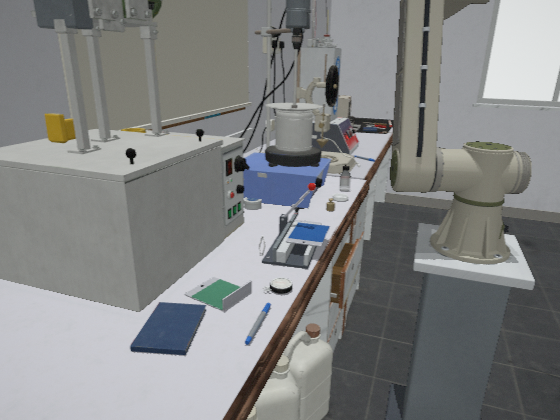

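The top view shows the jig at about (215–300, 195–240), with its front to the right (world -y) and the rail on the far side. The red ball is near (275, 220) and the blue panel near (262, 226). I'll zoom in on both views.

```bash
python3 - <<'E'
import cv2
a=cv2.imread("pics/top0.png")[180:250,205:315]; cv2.imwrite("pics/tc.png",cv2.resize(a,None,fx=7,fy=7,interpolation=cv2.INTER_CUBIC))
a=cv2.imread("pics/side0.png")[170:270,255:345]; cv2.imwrite("pics/sc.png",cv2.resize(a,None,fx=6,fy=6,interpolation=cv2.INTER_CUBIC))
E
```

```text
(no output)
```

View pics/tc.png

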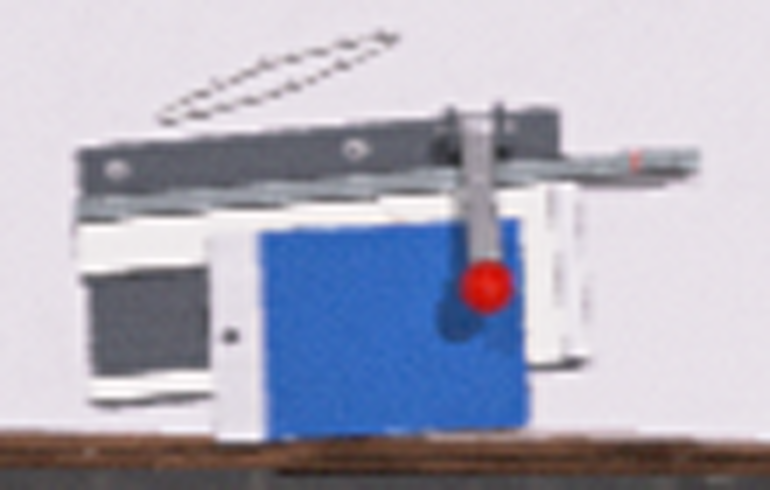

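View pics/sc.png

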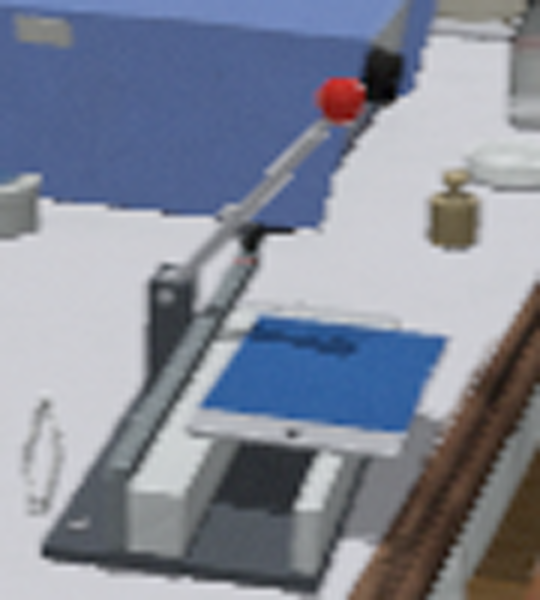

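```bash
cat > h.py <<'E'
import cv2,numpy as np
from workcell import imaging,telemetry
np.set_printoptions(precision=4,suppress=True)
def ray(n,uv):
    p=imaging.camera_params(n);K=np.array(p["camera_matrix"]);T=np.array(p["pose"])
    d=np.linalg.inv(K)@np.array([uv[0],uv[1],1.]); return T[:3,3],T[:3,:3]@(d*[1,-1,-1])
def plane(n,uv,z):
    o,d=ray(n,uv); return o+d*(z-o[2])/d[2]
def proj(n,P):
    p=imaging.camera_params(n);K=np.array(p["camera_matrix"]);T=np.array(p["pose"])
    c=T[:3,:3].T@(np.array(P)-T[:3,3]); q=K@(c*[1,-1,-1]); return q[:2]/q[2]
def cross(a,b):
    (o1,d1),(o2,d2)=ray("top",a),ray("side",b)
    s=np.linalg.lstsq(np.c_[d1,-d2],o2-o1,rcond=None)[0]; p,q=o1+s[0]*d1,o2+s[1]*d2
    return (p+q)/2,np.linalg.norm(p-q)
def mask(im,lo,hi):
    return cv2.inRange(cv2.cvtColor(im,cv2.COLOR_BGR2HSV),np.array(lo),np.array(hi))
def box(m,r):
    o=np.zeros_like(m);a,b,c,d=r;o[b:d,a:c]=m[b:d,a:c];return o
def edge(g,along,rng,span,sign):
    """sub-pixel edge points: along='u' scans rows in span for each col in rng"""
    out=[]
    for k in rng:
        s=(g[span[0]:span[1],k] if along=='u' else g[k,span[0]:span[1]]).astype(float)
        d=np.clip(np.diff(s)*sign,0,None); i=d.argmax(); w=slice(max(i-1,0),i+2)
        e=(d[w]*np.arange(len(d))[w]).sum()/d[w].sum()+span[0]+.5
        out.append((k,e) if along=='u' else (e,k))
    return np.array(out)
E
python3 - <<'E'
from h import *
t=cv2.imread("pics/top0.png");s=cv2.imread("pics/side0.png")
def cen(m): M=cv2.moments(m,True);return np.array([M['m10'],M['m01']])/M['m00'],M['m00']
rt=box(mask(t,(0,150,100),(8,255,255)),(255,205,290,235));rs=box(mask(s,(0,150,100),(8,255,255)),(300,175,325,195))
print("ball",cen(rt),cen(rs),cross(cen(rt)[0],cen(rs)[0]))
# red line weighted redness
r=t[195:210,290:302].astype(float);w=np.clip(r[:,:,2]-r[:,:,1]-15,0,None);vv,uu=np.mgrid[195:210,290:302]
c=np.array([(w*uu).sum(),(w*vv).sum()])/w.sum();print("redline",c,w.sum(),plane("top",c,.05))
g=cv2.cvtColor(t,cv2.COLOR_BGR2GRAY)
e=edge(g,'u',range(220,268),(205,216),1);print(e[:,1].round(2))
P=np.array([plane("top",x,.04) for x in e]);vx,vy,x0,y0=cv2.fitLine(P[:,:2].astype(np.float32),cv2.DIST_HUBER,0,.001,.001).ravel();print("rail dir",vx,vy,x0,y0)
for v in range(199,213): print(v,g[v,286:308], g[v,212:222])
b=mask(t,(100,130,60),(125,255,255));b=box(b,(235,205,285,245));print(cen(b))
E
```

```text
ball (array([274.08, 220.2 ]), 25.0) (array([311.5588, 186.3235]), 34.0) (array([0.4627, 0.1158, 0.1676]), np.float64(0.002334478243587895))
redline [295.2746 202.3732] 142.0 [0.5306 0.0479 0.05  ]
[211.5  211.51 207.44 207.45 210.62 210.5  210.5  210.5  210.5  210.5
 210.5  210.5  210.5  210.5  206.39 209.58 209.51 209.5  209.5  209.5
 209.51 209.5  209.52 209.5  209.51 209.5  205.5  208.71 208.6  208.55
 208.51 208.52 208.5  208.5  208.51 208.5  208.52 208.51 208.54 207.73
 207.53 207.51 207.5  207.51 207.5  207.52 207.5  207.5 ]
rail dir 0.09665974 -0.99531746 0.5071417 0.20624141
199 [230 229 229 229 228 228 229 230 230 229 229 228 229 228 229 228 230 230
 228 226 227 227] [228 226 227 228 227 228 229 229 230 228]
200 [231 230 229 229 229 229 231 229 229 228 228 229 230 228 229 229 229 228
 226 228 228 229] [226 226 227 230 229 231 231 209 193 169]
201 [231 230 228 229 230 228 228 211 196 204 191 186 192 191 189 186 192 187
 192 221 228 228] [225 227 227 208 155 124 122 117 110 108]
202 [174 194 190 182 188 183 179 166 161 156 156 162 162 164 161 148 155 160
 172 216 229 229] [22
[... 745 characters left out ...]
228 228 229 228 230 228 228 229 231 228 229 228 229 230
 230 228 228 229] [227 228 228 207 150 130 138 136 162 164]
209 [231 206 216 228 229 227 228 227 228 230 228 230 229 229 227 227 228 229
 228 228 229 227] [229 229 227 198 154 145 151 147 155 151]
210 [232 207 216 228 227 228 228 228 228 229 228 228 229 228 228 229 228 227
 227 227 227 229] [227 228 229 196 154 142 145 154 155 157]
211 [232 209 218 228 229 227 227 227 229 227 227 227 226 229 227 230 229 227
 226 227 226 229] [227 229 229 187 132 112 110 117 118 141]
212 [230 200 212 227 226 227 224 228 228 228 227 229 227 228 229 227 230 229
 229 228 228 228] [227 227 227 186 213 236 237 239 238 237]
(array([259.6253, 227.3478]), 966.0)
```

```bash
cat >> h.py <<'E'
ex=np.array([.0975,-.99523]);ey=np.array([.99523,.0975])
E
python3 - <<'E'
from h import *
t=cv2.imread("pics/top0.png");g=cv2.cvtColor(t,cv2.COLOR_BGR2GRAY)
p0=np.array([.50714,.20624]);print("rail face off",p0@ey)
for n,uv,z,x in(("red",(295.27,202.4),.05,.03),("railend",(304.2,202.6),.05,.061),("rear",(215.8,209.),.05,-.24),("baserear",(215.8,204.5),.008,-.24)):
    P=plane("top",uv,z);print(n,P,"x0=",P[:2]@ex-x,"y",P[:2]@ey-p0@ey+.043)
B=np.array([.4627,.1158,.1676]);print("ball x0",B[:2]@ex+.045,"y",B[:2]@ey-p0@ey+.043)
# panel edges (top view), z=.043
b=t[:,:,0].astype(int);r=t[:,:,2].astype(int)
R=t[:,:,2]
def fit(e,z=.043):
    P=np.array([plane("top",x,z)[:2] for x in e],np.float32);return cv2.fitLine(P,cv2.DIST_HUBER,0,.001,.001).ravel()
f=edge(R,'v',range(226,239),(275,285),1);print("front",f[:,0].round(2))
l=edge(R,'v',range(216,239),(238,247),-1);print("bluerear",l[:,0].round(2))
k=edge(R,'u',range(246,266),(208,217),-1);print("far",k[:,1].round(2))
n=edge(R,'u',range(246,278),(238,246),1);print("near",n[:,1].round(2))
for e in(f,l,k):
    L=fit(e);print(L, "in jig dir",L[:2]@ex,L[:2]@ey)
for v in(213,216,222,230,238,241):print(v,R[v,230:246],R[v,274:292])
E
```

```text
rail face off 0.5248293422
red [0.5305 0.0479 0.05  ] x0= -0.025923205483732677 y 0.05084783384033216
railend [0.5304 0.0181 0.05  ] x0= -0.02731080722353202 y 0.047802341886949054
rear [0.5038 0.312  0.05  ] x0= -0.021358505831770624 y 0.049951551876158365
baserear [0.5231 0.3186 0.008 ] x0= -0.02602508157047173 y 0.06987050561954163
ball x0 -0.025134383999999996 y -0.010045921200000016
front [279.29 279.46 279.39 279.39 279.4  279.63 279.8  279.73 279.8  280.2
 280.23 280.19 280.18]
bluerear [241.57 241.58 241.77 241.84 241.84 241.81 242.09 241.86 242.2  242.21
 242.26 242.19 242.23 242.26 242.33 242.34 242.3  242.4  242.35 242.38
 242.54 242.55 242.55]
far [212.36 212.08 212.12 212.19 212.19 212.19 212.23 211.98 211.91 211.91
 211.92 211.92 211.81 211.81 211.78 211.61 211.53 211.54 211.6  211.58]
near [241.46 241.85 242.57 242.39 242.36 242.24 242.59 242.59 242.2  242.59
 242.6  242.15 241.79 241.66 240.35 240.62 240.66 241.06 241.11 240.75
 240.83 241.04 241.15 241.2  241.14 241.11 241.06 240.91 240.9  241.03
 241.05 240.81]
[0.9949 0.1011 0.4328 0.0981] in jig dir -0.00357452109
[... 357 characters left out ...]
9 223 223 227 229 228 231 229 189 108  55  50  50] [160 174 130  53  61 146 231 241 239 238 217 222 233 225 227 232 230 232]
222 [ 97  96  94  95 117 206 227 227 228 227 229 209 136  60  52  47] [204 203 191 154  87  94 222 240 240 237 220 222 233 235 214 221 231 231]
230 [ 92  95  96  91 107 209 232 226 227 227 227 229 166  81  49  54] [ 47  55  52  45  44  85 224 244 242 241 241 207 220 236 239 229 228 230]
238 [232 233 232 235 230 224 222 224 224 224 224 226 185 104  54  53] [ 55  55  51  50  43  54 126 219 234 230 232 232 232 231 231 232 232 233]
241 [236 235 234 233 234 216 224 231 229 230 232 233 193 109  59  55] [102 104 101 117 129 164 191 207 215 217 217 217 214 211 216 215 215 215]
```

Emit:
step_arm(
  moves=[
    [[300,-220,0],[0,0,-0.9],0],
    [[300,-220,0],[0,0,-0.9],0],
    [[300,-220,0],[0,0,-0.9],0],
    [[300,-220,0],[0,0,-0.9],0],
    [[300,-220,0],[0,0,-0.9],0],
    [[300,-220,0],[0,0,-0.9],0],
    [[300,-220,0],[0,0,-0.9],0],
    [[300,-220,0],[0,0,-0.9],0],
  ],
)

```text
clock: 0.77
tcp_pos: [0.396, -0.2399, 0.2311]
orientation: [-0.0, 0.793, 0.609, -0.0]
wrist_force: [1.6, -0.9, 0.7]
finger_gap: 0.0002
grip_force: 0.0
```

```bash
cat >> h.py <<'E'
O=np.array([.4770,.0727])
from scipy.spatial.transform import Rotation as Ro
def rep():
    s=telemetry.get_state();q=np.array(s["orientation"]);R=Ro.from_quat(q[[1,2,3,0]]).as_matrix();p=np.array(s["tcp_pos"])
    d=p[:2]-O;f=np.array(s["wrist_force"])
    print("t",round(s["clock"],2),"jig",np.array([d@ex,d@ey,p[2]])*1e3,"fjig",np.array([f[:2]@ex,f[:2]@ey,f[2]]),"gap",s["finger_gap"],"world",p)
    return p,R
def to(j,p,R):
    # move numbers to reach jig pose j (mm), tool x=-jig x, y=jig y, z down
    w=np.r_[O+ex*j[0]/1e3+ey*j[1]/1e3,j[2]/1e3]
    Rt=np.c_[np.r_[-ex,0],np.r_[ey,0],[0,0,-1]]
    print("to",j,"shift",(R.T@(w-p)*1e3).round(1),"turn",Ro.from_matrix(R.T@Rt).as_rotvec())
E
python3 -c "
from h import *
p,R=rep();to([-105,-110,120],p,R);to([-105,-110,230],p,R)"
```

```text
t 0.77 jig [ 303.2159 -111.093   231.1085] fjig [1.0424 1.5494 0.6881] gap 0.00020595382574054559 world [ 0.396  -0.2399  0.2311]
to [-105, -110, 120] shift [ 382.5 -142.6  111.2] turn [-0.0002 -0.0001 -0.3597]
to [-105, -110, 230] shift [ 382.5 -142.7    1.2] turn [-0.0002 -0.0001 -0.3597]
```

Emit:
step_arm(
  moves=[
    [[382,-143,0],[0,0,-0.36],0],
    [[382,-143,0],[0,0,-0.36],0],
    [[382,-143,0],[0,0,-0.36],0],
    [[382,-143,0],[0,0,-0.36],0],
    [[382,-143,0],[0,0,-0.36],0],
    [[382,-143,0],[0,0,-0.36],0],
    [[382,-143,0],[0,0,-0.36],0],
    [[382,-143,0],[0,0,-0.36],0],
  ],
)

```text
clock: 1.43
tcp_pos: [0.3644, 0.0918, 0.2312]
orientation: [0.0, 0.674, 0.739, 0.0]
wrist_force: [0.8, 0.6, -0.0]
finger_gap: 0.0
grip_force: 0.0
```

Emit:
step_arm(
  moves=[
    [[0,0,0],[0,0,0],0],
    [[0,0,0],[0,0,0],0],
  ],
)

```text
clock: 1.6
tcp_pos: [0.3643, 0.0926, 0.2311]
orientation: [-0.0, 0.671, 0.742, -0.0]
wrist_force: [-0.8, -0.6, -0.1]
finger_gap: -0.0
grip_force: 0.0
```

```bash
python3 -c "
from h import *
p,R=rep();to([-100,-115,120],p,R);to([-100,-115,30],p,R)"
```

```text
t 1.6 jig [ -30.7883 -110.1998  231.0843] fjig [ 0.4714 -0.8531 -0.0996] gap -1.4366523799576642e-05 world [0.3643 0.0926 0.2311]
to [-100, -115, 120] shift [ 69.2  -4.6 111.1] turn [-0.0004  0.0001  0.0027]
to [-100, -115, 30] shift [ 69.2  -4.5 201.1] turn [-0.0004  0.0001  0.0027]
```

Emit:
step_arm(
  moves=[
    [[69,-5,0],[0,0,0],0],
    [[69,-5,0],[0,0,0],0],
    [[69,-5,40],[0,0,0],0],
    [[69,-5,80],[0,0,0],0],
    [[69,-5,120],[0,0,0],0],
    [[69,-5,160],[0,0,0],0],
    [[69,-5,200],[0,0,0],0],
    [[69,-5,200],[0,0,0],0],
  ],
)

```text
clock: 2.27
tcp_pos: [0.3487, 0.1556, 0.0255]
orientation: [-0.003, 0.675, 0.738, -0.005]
wrist_force: [-1.6, -1.2, 0.5]
finger_gap: 0.0002
grip_force: 0.0
```

```bash
python3 - <<'E'
from h import *
p,R=rep()
for n in("top","side"):cv2.imwrite(f"pics/{n}1.png",imaging.read_camera(n)[:,:,::-1])
s=cv2.imread("pics/side1.png")[170:300,225:375];t=cv2.imread("pics/top1.png")[180:250,205:315]
cv2.imwrite("pics/c1.png",cv2.resize(s,None,fx=4.5,fy=4.5,interpolation=cv2.INTER_CUBIC))
E
```

```text
t 2.27 jig [ -95.0168 -119.6166   25.4682] fjig [ 1.0639 -1.7426  0.4684] gap 0.00020250950416724395 world [0.3487 0.1556 0.0255]
```

View pics/c1.png

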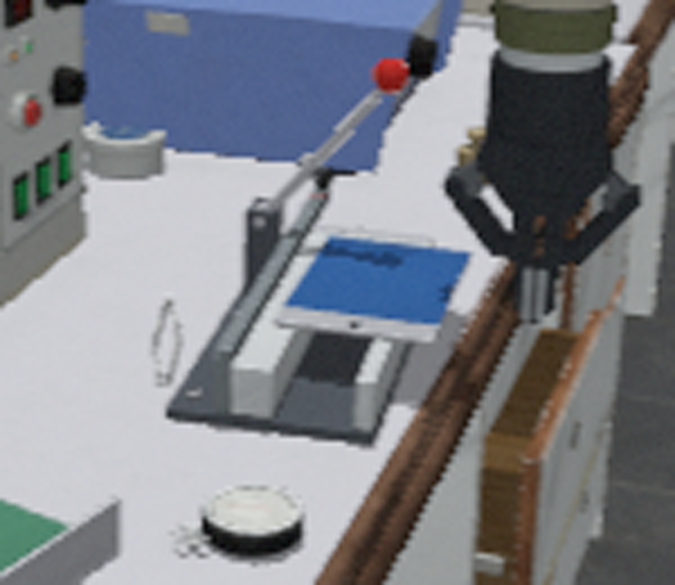

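The side crop shows the shut fingers standing clear of the near edge at (535, 290). The panel lies at (375, 285) and the raised ball is at (390, 75). Next I'll push the panel toward the rail.

Emit:
step_arm(
  moves=[
    [[0,10,0],[0,0,0],0],
    [[0,20,0],[0,0,0],0],
    [[0,25,0],[0,0,0],0],
    [[0,28,0],[0,0,0],0],
    [[0,31,0],[0,0,0],0],
    [[0,34,0],[0,0,0],0],
    [[0,37,0],[0,0,0],0],
    [[0,40,0],[0,0,0],0],
  ],
)

```text
clock: 3.03
tcp_pos: [0.3926, 0.1619, 0.0311]
orientation: [-0.001, 0.673, 0.739, -0.001]
wrist_force: [-4.0, -0.2, 4.2]
finger_gap: -0.0002
grip_force: 2.6
```

```bash
python3 - <<'E'
from h import *
p,R=rep();print(R)
E
```

```text
t 3.03 jig [-96.9553 -75.3173  31.1329] fjig [-0.1726 -3.9669  4.2446] gap -0.00022389262254781785 world [0.3926 0.1619 0.0311]
[[-0.0931  0.9956 -0.0022]
 [ 0.9957  0.0931 -0.0005]
 [-0.0003 -0.0023 -1.    ]]
```

Emit:
step_arm(
  moves=[
    [[0,2,0],[0,0,0],0],
    [[0,4,0],[0,0,0],0],
    [[0,5,0],[0,0,0],0],
    [[0,5,0],[0,0,0],0],
  ],
)

```text
clock: 3.37
tcp_pos: [0.3983, 0.1624, 0.0314]
orientation: [-0.0, 0.673, 0.739, -0.0]
wrist_force: [-4.4, -0.3, 6.7]
finger_gap: -0.0002
grip_force: 3.2
```

Emit:
step_arm(
  moves=[
    [[0,1,0],[0,0,0],0],
    [[0,2,0],[0,0,0],0],
    [[0,3,0],[0,0,0],0],
    [[0,3,0],[0,0,0],0],
  ],
)

```text
clock: 3.7
tcp_pos: [0.4009, 0.1626, 0.0314]
orientation: [-0.0, 0.673, 0.739, -0.001]
wrist_force: [-5.5, -1.6, 8.3]
finger_gap: 0.0002
grip_force: 4.1
```

```bash
cat >> h.py <<'E'
def look(tag):
    t=cv2.cvtColor(imaging.read_camera("top"),cv2.COLOR_RGB2BGR);cv2.imwrite(f"pics/{tag}.png",t)
    r=t[:,:,2]
    def J(e,z=.043): return np.array([[(plane("top",x,z)[:2]-O)@ex,(plane("top",x,z)[:2]-O)@ey] for x in e])*1e3
    return t,r,J
E
python3 - <<'E'
from h import *
rep()
t,R,J=look("top2")
k=edge(R,'u',range(246,266),(206,217),-1);P=J(k);print("far edge",P[::3])
l=edge(R,'v',range(214,238),(238,247),-1);print("bluerear",J(l)[::4])
E
```

```text
t 3.7 jig [-96.9246 -66.9853  31.4054] fjig [ 1.0325 -5.5953  8.2581] gap 0.00017315729858833506 world [0.4009 0.1626 0.0314]
far edge [[-135.7932   43.1132]
 [-125.604    44.9696]
 [-115.5362   45.1109]
 [-105.5229   44.4939]
 [ -95.5733   43.0196]
 [ -85.3317   45.4348]
 [ -75.2501   45.6828]]
bluerear [[-155.0578   27.3695]
 [-153.9266   13.8512]
 [-150.5602    0.1799]
 [-141.5463  -13.9178]
 [-149.1255  -26.6596]
 [-153.378   -39.642 ]]h.py:26: RuntimeWarning: invalid value encountered in scalar divide
  e=(d[w]*np.arange(len(d))[w]).sum()/d[w].sum()+span[0]+.5
```

Emit:
step_arm(
  moves=[
    [[0,1,-1],[0,0,0],0],
    [[0,2,-2],[0,0,0],0],
    [[0,3,-3],[0,0,0],0],
    [[0,3,-3],[0,0,0],0],
  ],
)

```text
clock: 4.08
tcp_pos: [0.4019, 0.1626, 0.0332]
orientation: [-0.002, 0.673, 0.739, -0.002]
wrist_force: [-6.6, -0.3, 2.9]
finger_gap: 0.0
grip_force: 3.9
```

Emit:
step_arm(
  moves=[
    [[0,1,0],[0,0,0],0],
    [[0,2,0],[0,0,0],0],
    [[0,3,0],[0,0,0],0],
    [[0,3,0],[0,0,0],0],
  ],
)

```text
clock: 4.42
tcp_pos: [0.4021, 0.1626, 0.033]
orientation: [-0.003, 0.673, 0.739, -0.004]
wrist_force: [-14.0, -1.4, 9.4]
finger_gap: 0.0
grip_force: 7.9
```

```bash
python3 - <<'E'
from h import *
rep()
E
```

```text
t 4.42 jig [-96.7841 -65.7611  32.9916] fjig [ -0.0011 -14.0306   9.4226] gap 3.6930318697814816e-05 world [0.4021 0.1626 0.033 ]
```

Emit:
step_arm(
  moves=[
    [[0,-10,0],[0,0,0],0],
    [[0,-30,0],[0,0,0],0],
    [[0,-40,-40],[0,0,0],0],
    [[0,-40,-80],[0,0,0],0],
    [[0,-40,-80],[0,0,0],0],
    [[30,-10,-80],[0,0,0],0],
    [[60,20,-80],[0,0,0],0],
    [[90,50,-80],[0,0,0],0],
  ],
)

```text
clock: 5.08
tcp_pos: [0.4499, 0.2573, 0.1153]
orientation: [0.001, 0.674, 0.739, 0.002]
wrist_force: [1.2, -0.5, 0.7]
finger_gap: -0.0002
grip_force: 0.0
```

```bash
python3 - <<'E'
from h import *
p,R=rep();to([-218,-7,110],p,R);to([-218,-7,26],p,R)
E
```

```text
t 5.08 jig [-186.3365   -8.9771  115.2592] fjig [0.5692 1.112  0.674 ] gap -0.0002378461278461386 world [0.4499 0.2573 0.1153]
to [-218, -7, 110] shift [31.7  1.8  5.3] turn [ 0.0043 -0.0009 -0.0059]
to [-218, -7, 26] shift [31.6  1.4 89.3] turn [ 0.0043 -0.0009 -0.0059]
```

Emit:
step_arm(
  moves=[
    [[31,1,0],[0,0,0],0],
    [[31,1,0],[0,0,0],0],
    [[31,1,0],[0,0,0],0],
  ],
)

```text
clock: 5.33
tcp_pos: [0.4465, 0.2883, 0.1139]
orientation: [0.0, 0.673, 0.74, 0.001]
wrist_force: [-0.9, -0.4, 0.0]
finger_gap: 0.0001
grip_force: 0.0
```

```bash
python3 - <<'E'
from h import *
p,R=rep();to([-218,-7,26],p,R)
t,r,J=look("top3")
k=edge(r,'u',range(256,268),(204,217),-1);print("far edge",J(k)[::2])
f=edge(r,'v',range(227,237),(275,287),1);print("front",J(f)[::2])
cv2.imwrite("pics/c3.png",cv2.resize(t[180:250,205:315],None,fx=7,fy=7,interpolation=cv2.INTER_CUBIC))
E
```

```text
t 5.33 jig [-217.5833   -9.3324  113.9472] fjig [ 0.3448 -0.9218  0.0303] gap 7.719284257641339e-05 world [0.4465 0.2883 0.1139]
to [-218, -7, 26] shift [ 0.4  2.2 88. ] turn [ 0.0013 -0.0001 -0.002 ]
far edge [[-102.2208   43.8057]
 [ -95.5186   43.7524]
 [ -88.6992   45.2553]
 [ -81.9729   45.4965]
 [ -75.2737   45.3727]
 [ -68.5862   45.0896]]
front [[-29.8415 -26.2103]
 [-30.1984 -32.8565]
 [-30.3672 -39.5113]
 [-29.7812 -46.2201]
 [-30.5281 -52.8155]]
```

View pics/c3.png

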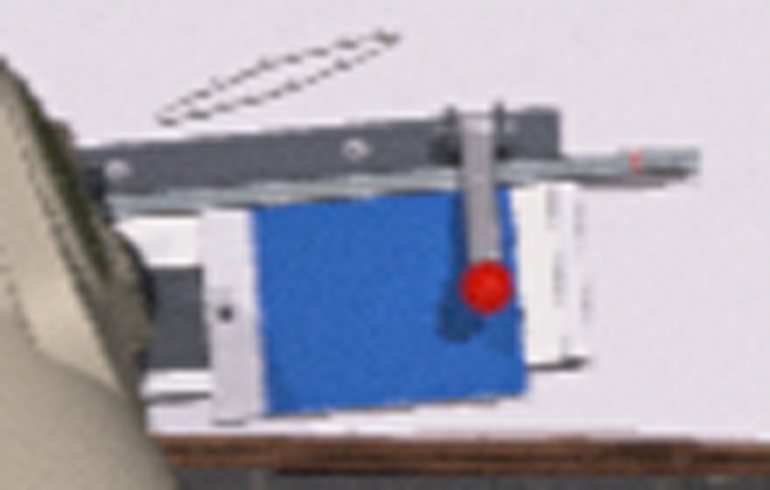

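The panel is now flush along the rail, with its upper edge running from (205, 208) to (510, 188). Its front end is at about x = 520 px, near jig x -30 mm. Next I'll lower the finger into the slot and push.

Emit:
step_arm(
  moves=[
    [[0,2,30],[0,0,0],0],
    [[0,2,60],[0,0,0],0],
    [[0,2,80],[0,0,0],0],
    [[0,2,88],[0,0,0],0],
    [[0,2,88],[0,0,0],0],
  ],
)

```text
clock: 5.8
tcp_pos: [0.446, 0.2852, 0.0245]
orientation: [-0.001, 0.674, 0.739, -0.002]
wrist_force: [0.0, 0.8, -0.6]
finger_gap: -0.0001
grip_force: 0.0
```

Emit:
step_arm(
  moves=[
    [[-10,0,0],[0,0,0],0],
    [[-20,0,0],[0,0,0],0],
    [[-25,0,0],[0,0,0],0],
    [[-30,0,0],[0,0,0],0],
    [[-35,0,0],[0,0,0],0],
    [[-40,0,0],[0,0,0],0],
    [[-40,0,0],[0,0,0],0],
  ],
)

```text
clock: 6.38
tcp_pos: [0.4519, 0.2461, 0.0267]
orientation: [0.001, 0.674, 0.739, 0.0]
wrist_force: [0.3, -0.8, 0.5]
finger_gap: 0.0
grip_force: 0.0
```

```bash
python3 - <<'E'
from h import *
p,R=rep()
t,r,J=look("top4")
f=edge(r,'v',range(227,237),(275,295),1);print("front",J(f)[:,0])
k=edge(r,'u',range(256,268),(204,217),-1);print("far edge",J(k)[::2])
E
```

```text
t 6.38 jig [-175.0374   -8.1029   26.683 ] fjig [0.8127 0.2177 0.4995] gap 1.6175166612935183e-06 world [0.4519 0.2461 0.0267]
front [-13.0514 -12.5612 -12.6398 -10.744   -0.6109  -3.8868 -12.8291 -13.0931
 -13.2788 -17.35  ]
far edge [[-102.2263   43.7326]
 [ -95.5779   42.9573]
 [ -88.7134   45.065 ]
 [ -81.9694   45.544 ]
 [ -75.2469   45.7251]
 [ -68.5972   44.9467]]
```

Emit:
step_arm(
  moves=[
    [[-3,0,0],[0,0,0],0],
    [[-7,0,0],[0,0,0],0],
    [[-11,0,0],[0,0,0],0],
    [[-15,0,0],[0,0,0],0],
    [[-19,0,0],[0,0,0],0],
    [[-23,0,0],[0,0,0],0],
    [[-27,0,0],[0,0,0],0],
    [[-30,0,0],[0,0,0],0],
  ],
)

```text
clock: 7.1
tcp_pos: [0.4543, 0.2167, 0.0262]
orientation: [0.0, 0.674, 0.739, -0.0]
wrist_force: [-0.2, 2.8, 1.5]
finger_gap: 0.0005
grip_force: 1.3
```

Emit:
step_arm(
  moves=[
    [[-1,0,0],[0,0,0],0],
    [[-2,0,0],[0,0,0],0],
    [[-2,0,0],[0,0,0],0],
  ],
)

```text
clock: 7.35
tcp_pos: [0.4544, 0.2148, 0.0262]
orientation: [0.0, 0.674, 0.739, -0.0]
wrist_force: [-0.5, 0.8, 0.9]
finger_gap: -0.0002
grip_force: 0.5
```

```bash
python3 - <<'E'
from h import *
p,R=rep()
t,r,J=look("top5")
f=edge(r,'v',range(212,240),(286,302),1);print("front",J(f)[:,0].round(1))
c=t[180:250,205:315];cv2.imwrite("pics/c5.png",cv2.resize(c,None,fx=7,fy=7,interpolation=cv2.INTER_CUBIC))
E
```

```text
t 7.35 jig [-143.6552   -8.6192   26.1818] fjig [-0.8314 -0.4423  0.858 ] gap -0.00019189987711524666 world [0.4544 0.2148 0.0262]
front [17.4 17.5 17.3 16.9 17.  16.9 17.2 17.3 18.2 18.1 17.9 17.6 17.6 17.6
 17.5 17.3 18.  17.9 17.8 18.7 18.4 18.1 18.5 12.4 -4.2 -7.5 -7.1 -2.4]
```

View pics/c5.png

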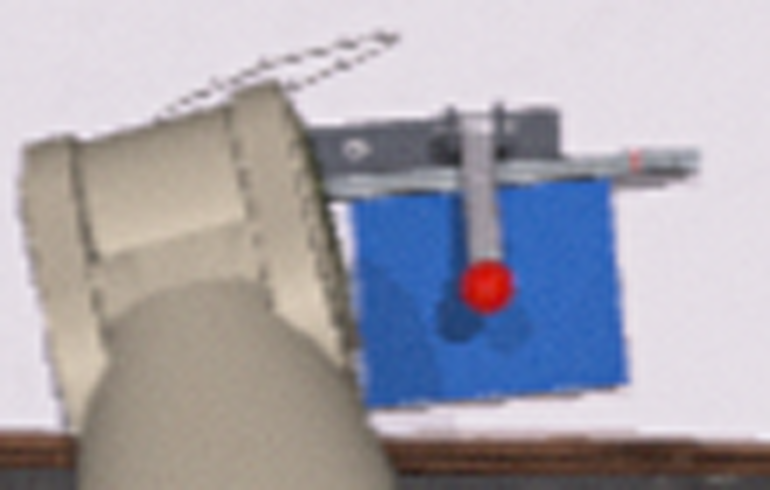

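The panel is flush at the rail with its front end at about (615, 280) and the red line at (636, 160). It needs about 12 mm more.

Emit:
step_arm(
  moves=[
    [[-2,0,0],[0,0,0],0],
    [[-4,0,0],[0,0,0],0],
    [[-6,0,0],[0,0,0],0],
    [[-8,0,0],[0,0,0],0],
    [[-10,0,0],[0,0,0],0],
    [[-11,0,0],[0,0,0],0],
    [[-11,0,0],[0,0,0],0],
    [[-11,0,0],[0,0,0],0],
  ],
)

```text
clock: 8.07
tcp_pos: [0.4554, 0.2038, 0.0262]
orientation: [0.0, 0.674, 0.739, -0.0]
wrist_force: [0.3, 0.7, 0.3]
finger_gap: -0.0001
grip_force: 0.1
```

```bash
python3 - <<'E'
from h import *
p,R=rep()
t,r,J=look("top6")
f=edge(r,'v',range(210,234),(286,306),1);print("front",J(f)[:,0].round(1))
w=t[195:206,290:302].astype(float);w=np.clip(w[:,:,2]-w[:,:,1]-15,0,None);vv,uu=np.mgrid[195:206,290:302]
c=np.array([(w*uu).sum(),(w*vv).sum()])/w.sum();print("redline",c,J([c],.05))
k=edge(r,'u',list(range(262,270))+list(range(278,284)),(202,214),-1);print("far",J(k).round(1).tolist())
E
```

```text
t 8.07 jig [-132.6303   -8.7122   26.1856] fjig [-0.6576  0.3356  0.2892] gap -6.835335808696606e-05 world [0.4554 0.2038 0.0262]
front [28.3 28.1 28.2 28.  28.3 28.1 29.5 29.3 28.8 28.7 28.7 28.8 28.7 28.4
 28.1 28.7 28.8 29.7 29.5 29.2 28.9 29.1 28.7 29. ]
redline [295.2933 202.3933] [[30.0019 50.8803]]
far [[-82.0, 45.7], [-78.6, 45.4], [-75.3, 45.5], [-71.9, 45.3], [-68.6, 45.0], [-65.3, 44.4], [-62.0, 44.1], [-58.6, 43.6], [-28.3, 45.2], [-25.0, 44.8], [-21.7, 44.5], [-18.3, 44.6], [-14.9, 44.9], [-11.5, 45.0]]
```

Emit:
step_arm(
  moves=[
    [[-1,0,0],[0,0,0],0],
    [[-1.3,0,0],[0,0,0],0],
    [[-1.3,0,0],[0,0,0],0],
    [[-1.3,0,0],[0,0,0],0],
  ],
)

```text
clock: 8.45
tcp_pos: [0.4556, 0.203, 0.0262]
orientation: [0.0, 0.673, 0.739, -0.0]
wrist_force: [0.3, 0.7, 0.1]
finger_gap: 0.0003
grip_force: 0.6
```

Emit:
step_arm(
  moves=[
    [[10,0,0],[0,0,0],0],
    [[30,0,0],[0,0,0],0],
    [[50,0,0],[0,0,0],0],
    [[50,0,-30],[0,0,0],0],
    [[50,0,-70],[0,0,0],0],
    [[80,-40,-90],[0,0,0],0],
    [[80,-80,-90],[0,0,0],0],
    [[80,-110,-90],[0,0,0],0],
  ],
)

```text
clock: 9.12
tcp_pos: [0.3389, 0.2742, 0.1181]
orientation: [0.001, 0.673, 0.739, 0.002]
wrist_force: [-0.8, 0.9, 0.6]
finger_gap: -0.0
grip_force: 0.0
```

```bash
python3 - <<'E'
from h import *
p,R=rep()
t,r,J=look("top7")
f=edge(r,'v',range(210,234),(286,306),1);print("front",J(f)[:,0].round(1))
k=edge(r,'u',list(range(256,270))+list(range(278,290)),(202,214),-1);P=J(k);print("far",P.round(1).tolist(),np.polyfit(P[:,0],P[:,1],1))
l=edge(r,'v',range(212,236),(250,266),-1);P=J(l);print("bluerear",P[:,0].round(1),"slope",np.polyfit(P[:,1],P[:,0],1))
s=imaging.read_camera("side")[:,:,::-1];cv2.imwrite("pics/side7.png",s)
cv2.imwrite("pics/c7.png",cv2.resize(s[165:275,250:350],None,fx=5.4,fy=5.4,interpolation=cv2.INTER_CUBIC))
E
```

```text
t 9.12 jig [-214.0285 -117.7853  118.0581] fjig [-0.9351 -0.7193  0.6484] gap -1.262631652551887e-05 world [0.3389 0.2742 0.1181]
front [28.8 28.4 28.8 28.8 29.9 29.9 29.6 29.2 29.3 29.  29.2 29.1 29.6 29.4
 30.7 30.4 30.2 29.9 29.9 29.8 29.8 29.4 29.2 29.6]
far [[-100.9, 61.8], [-97.6, 61.5], [-95.4, 45.1], [-92.3, 41.8], [-89.0, 40.6], [-85.3, 46.0], [-82.0, 45.4], [-78.6, 45.7], [-75.3, 45.4], [-71.9, 45.4], [-68.6, 45.1], [-65.3, 44.7], [-62.0, 44.0], [-58.6, 43.8], [-28.3, 45.0], [-25.0, 44.9], [-21.7, 44.5], [-18.3, 44.1], [-14.9, 44.5], [-11.6, 44.5], [-8.1, 45.7], [-4.8, 45.8], [-1.4, 46.2], [2.0, 46.1], [5.4, 46.5], [8.6, 45.6]] [-0.0349 44.4767]
bluerear [-95.4 -94.9 -95.2 -95.4 -95.6 -95.1 -94.2 -94.2 -94.6 -94.8 -94.6 -94.8
 -95.1 -94.8 -94.8 -95.2 -94.5 -94.7 -94.1 -94.  -94.2 -94.2 -94.5 -94.5] slope [ -0.0123 -94.8446]
```

View pics/c7.png

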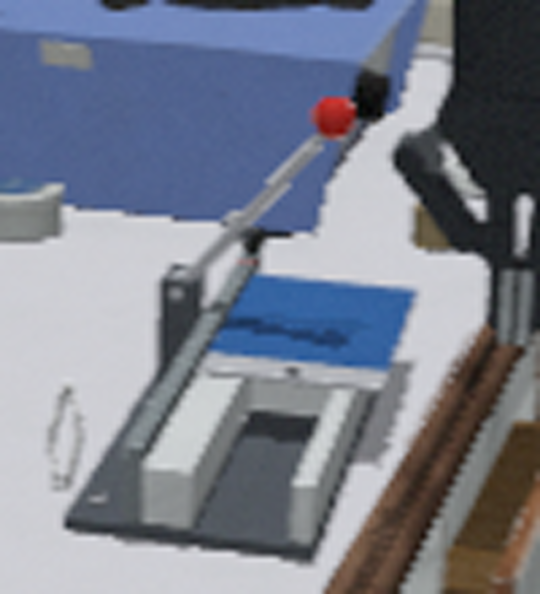

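The panel sits at the rail with its front near 29.5 mm. The front and rear edges suggest a residual yaw of about 0.01 rad, with the rear corner slightly off the rail. I'll press lightly on the near edge, toward the rear.

Emit:
step_arm(
  moves=[
    [[-40,0,0],[0,0,0],0],
    [[-80,0,0],[0,0,0],0],
    [[-120,2,0],[0,0,0],0],
    [[-120,2,30],[0,0,0],0],
    [[-120,2,60],[0,0,0],0],
    [[-120,2,88],[0,0,0],0],
    [[-120,2,88],[0,0,0],0],
    [[-120,2,88],[0,0,0],0],
  ],
)

```text
clock: 9.88
tcp_pos: [0.3505, 0.1528, 0.0276]
orientation: [-0.001, 0.674, 0.739, -0.002]
wrist_force: [-0.1, -0.3, 0.0]
finger_gap: -0.0002
grip_force: 0.0
```

```bash
python3 - <<'E'
from h import *
p,R=rep();to([-90,-72,30],p,R)
E
```

```text
t 9.88 jig [ -92.0866 -118.1259   27.5962] fjig [ 0.2657 -0.1043  0.0021] gap -0.00016180147991440993 world [0.3505 0.1528 0.0276]
to [-90, -72, 30] shift [-1.9 46.1 -2.6] turn [-0.0038  0.0007 -0.0049]
```

Emit:
step_arm(
  moves=[
    [[0,12,0],[0,0,0],0],
    [[0,24,0],[0,0,0],0],
    [[0,34,0],[0,0,0],0],
    [[0,42,0],[0,0,0],0],
    [[0,46,0],[0,0,0],0],
    [[0,49,0],[0,0,0],0],
    [[0,51,0],[0,0,0],0],
    [[0,51,0],[0,0,0],0],
  ],
)

```text
clock: 10.55
tcp_pos: [0.4013, 0.1578, 0.028]
orientation: [-0.001, 0.673, 0.739, -0.001]
wrist_force: [-3.4, 0.9, 1.3]
finger_gap: 0.0004
grip_force: 1.7
```

Emit:
step_arm(
  moves=[
    [[0,1,0],[0,0,0],0],
    [[0,2,0],[0,0,0],0],
    [[0,2,0],[0,0,0],0],
  ],
)

```text
clock: 10.8
tcp_pos: [0.4014, 0.1577, 0.0277]
orientation: [-0.002, 0.673, 0.739, -0.002]
wrist_force: [-7.8, -0.4, 5.3]
finger_gap: -0.0001
grip_force: 3.8
```

```bash
python3 -c "
from h import *
rep()"
```

```text
t 10.8 jig [-92.0102 -66.9943  27.6721] fjig [-0.3759 -7.7701  5.2845] gap -7.521105074939845e-05 world [0.4014 0.1577 0.0277]
```

Emit:
step_arm(
  moves=[
    [[0,1,0],[0,0,0],0],
    [[0,2,0],[0,0,0],0],
    [[0,3,0],[0,0,0],0],
  ],
)

```text
clock: 11.05
tcp_pos: [0.4015, 0.1577, 0.0273]
orientation: [-0.003, 0.673, 0.739, -0.004]
wrist_force: [-16.2, -1.0, 12.3]
finger_gap: 0.0001
grip_force: 7.9
```

Emit:
step_arm(
  moves=[
    [[0,-5,0],[0,0,0],0],
    [[0,-20,0],[0,0,0],0],
    [[0,-50,0],[0,0,0],0],
    [[0,-50,-40],[0,0,0],0],
    [[0,-50,-80],[0,0,0],0],
    [[0,-50,-120],[0,0,0],0],
    [[0,-50,-160],[0,0,0],0],
    [[0,-50,-200],[0,0,0],0],
  ],
)

```text
clock: 11.72
tcp_pos: [0.3578, 0.1536, 0.2305]
orientation: [0.001, 0.674, 0.739, 0.001]
wrist_force: [0.6, 0.7, -1.1]
finger_gap: 0.0002
grip_force: 0.0
```

```bash
python3 - <<'E'
from h import *
p,R=rep()
t,r,J=look("top8")
f=edge(r,'v',range(210,234),(286,306),1);P=J(f);print("front",P[:,0].round(1),np.polyfit(P[:,1],P[:,0],1),np.median(P[:,0]))
k=edge(r,'u',list(range(256,270))+list(range(278,290)),(202,214),-1);P=J(k);print("far",P.round(1).tolist())
s=imaging.read_camera("side")[:,:,::-1];cv2.imwrite("pics/side8.png",s)
def cen(m): M=cv2.moments(m,True);return np.array([M['m10'],M['m01']])/M['m00'],M['m00']
rt=box(mask(t,(0,150,100),(8,255,255)),(255,205,290,235));rs=box(mask(s,(0,150,100),(8,255,255)),(300,175,325,195))
B,e=cross(cen(rt)[0],cen(rs)[0]);print("ball",B,e,(B[:2]-O)@ex,(B[:2]-O)@ey)
to([-45,-25,240],p,R)
E
```

```text
t 11.72 jig [ -92.1353 -110.7845  230.5446] fjig [-0.6517  0.6911 -1.1176] gap 0.00020140167437646781 world [0.3578 0.1536 0.2305]
front [28.9 29.1 29.4 30.4 30.  29.8 29.5 29.7 29.5 29.  29.2 29.  29.4 29.1
 29.3 30.3 30.1 29.7 29.4 29.6 29.3 29.4 29.3 29.7] [-0.0004 29.5016] 29.409129316927913
far [[-100.9, 61.8], [-98.3, 51.4], [-96.2, 34.4], [-92.1, 45.2], [-88.7, 45.3], [-85.3, 45.6], [-82.0, 45.6], [-78.6, 45.5], [-75.3, 45.4], [-71.9, 45.5], [-68.6, 45.0], [-65.3, 44.7], [-61.9, 44.2], [-58.6, 43.7], [-28.4, 44.3], [-25.0, 44.6], [-21.7, 44.5], [-18.4, 43.7], [-14.9, 44.6], [-11.6, 44.9], [-8.2, 45.4], [-4.8, 45.9], [-1.4, 46.0], [2.0, 46.2], [5.4, 46.5], [8.7, 45.8]]
ball [0.4624 0.1162 0.1685] 0.003077787141273818 -0.044717612966767524 -0.010284178108811817
to [-45, -25, 240] shift [-46.7  86.   -9.2] turn [ 0.0025  0.0002 -0.0047]
```

The panel is now square to the rail, with its front at 29.5 mm and zero slope. The ball is at jig (-45, -10, 168) mm, 134 mm from the hinge, which matches the given 135 mm. Next I'll hover above the ball.

Emit:
step_arm(
  moves=[
    [[-20,30,0],[0,0,0],0],
    [[-40,60,0],[0,0,0],0],
    [[-47,90,0],[0,0,0],0],
    [[-47,100,15],[0,0,0],0],
    [[-47,100,35],[0,0,0],0],
    [[-47,100,35],[0,0,0],0],
    [[-47,100,35],[0,0,0],0],
  ],
)

```text
clock: 12.4
tcp_pos: [0.4606, 0.116, 0.1921]
orientation: [-0.001, 0.674, 0.739, -0.001]
wrist_force: [-0.7, 0.2, 0.8]
finger_gap: -0.0001
grip_force: 0.0
```

```bash
python3 - <<'E'
from h import *
p,R=rep();to([-45,-10,181],p,R);to([-45,-25,169],p,R)
E
```

```text
t 12.4 jig [-44.6448 -12.0974 192.1054] fjig [-0.3085 -0.676   0.7907] gap -5.237034467383459e-05 world [0.4606 0.116  0.1921]
to [-45, -10, 181] shift [ 0.4  2.1 11.1] turn [-0.003   0.0002 -0.0049]
to [-45, -25, 169] shift [  0.3 -12.8  23.1] turn [-0.003   0.0002 -0.0049]
```

Emit:
step_arm(
  moves=[
    [[0,2,11],[0,0,0],0],
    [[0,-5,17],[0,0,0],0],
    [[0,-12,24],[0,0,0],0],
    [[0,-19,32],[0,0,0],0],
    [[0,-25,39],[0,0,0],0],
    [[0,-31,48],[0,0,0],0],
    [[0,-36,56],[0,0,0],0],
    [[0,-39,62],[0,0,0],0],
  ],
)

```text
clock: 13.07
tcp_pos: [0.4218, 0.1127, 0.1319]
orientation: [0.0, 0.673, 0.739, 0.0]
wrist_force: [-2.9, 0.6, 3.6]
finger_gap: -0.0004
grip_force: 1.7
```

```bash
python3 - <<'E'
from h import *
p,R=rep()
t,r,J=look("top9");s=imaging.read_camera("side")[:,:,::-1];cv2.imwrite("pics/side9.png",s)
m=box(mask(s,(0,150,100),(8,255,255)),(295,170,340,240));M=cv2.moments(m,True);print(M['m00'],M['m10']/max(M['m00'],1),M['m01']/max(M['m00'],1))
for a in(.3,.35,.4,.45,.5,.6):
    y,z=.069-.135*np.cos(a),.06+.135*np.sin(a);print(a,proj("side",np.r_[O-.045*ex+y*ey,z]))
cv2.imwrite("pics/c9.png",cv2.resize(s[165:275,250:350],None,fx=5.4,fy=5.4,interpolation=cv2.INTER_CUBIC))
E
```

```text
t 13.07 jig [-45.1676 -51.0125 131.9279] fjig [-0.9071 -2.805   3.5854] gap -0.000415686106590029 world [0.4218 0.1127 0.1319]
37.0 323.6756756756757 203.1081081081081
0.3 [327.5198 209.7555]
0.35 [326.9192 207.6565]
0.4 [326.2082 205.578 ]
0.45 [325.3886 203.5258]
0.5 [324.462  201.5059]
0.6 [322.2972 197.5854]
```

View pics/c9.png

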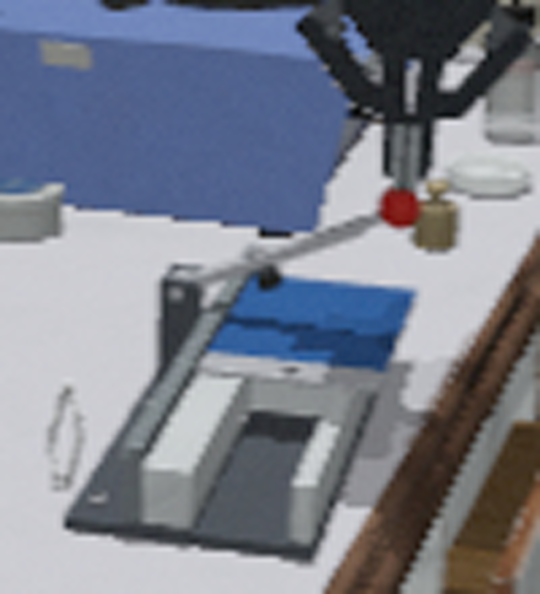

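The ball at (400, 208) is right under the fingertips and following down.

Emit:
step_arm(
  moves=[
    [[0,-4,7],[0,0,0],0],
    [[0,-7,14],[0,0,0],0],
    [[0,-10,23],[0,0,0],0],
    [[0,-12,33],[0,0,0],0],
    [[0,-14,42],[0,0,0],0],
    [[0,-14,49],[0,0,0],0],
    [[0,-15,54],[0,0,0],0],
    [[0,-15,57],[0,0,0],0],
  ],
)

```text
clock: 13.83
tcp_pos: [0.4074, 0.1111, 0.0737]
orientation: [-0.0, 0.673, 0.739, -0.0]
wrist_force: [-7.7, -0.8, 21.9]
finger_gap: -0.0002
grip_force: 11.4
```

Emit:
step_arm(
  moves=[
    [[0,0,1],[0,0,0],0],
    [[0,0,2],[0,0,0],0],
    [[0,0,2],[0,0,0],0],
  ],
)

```text
clock: 14.08
tcp_pos: [0.4075, 0.1111, 0.0736]
orientation: [-0.0, 0.673, 0.739, -0.0]
wrist_force: [-7.6, -2.1, 19.4]
finger_gap: 0.0004
grip_force: 9.8
```

```bash
python3 -c "
from h import *
rep()"
```

```text
t 14.08 jig [-45.0195 -65.4544  73.5748] fjig [ 1.3399 -7.7204 19.3848] gap 0.00035673401714155704 world [0.4075 0.1111 0.0736]
```

Emit:
step_arm(
  moves=[
    [[0,0,0],[0,0,0],0],
    [[0,0,-5],[0,0,0],0],
    [[0,0,-20],[0,0,0],0],
    [[0,0,-50],[0,0,0],0],
    [[0,-20,-90],[0,0,0],0],
    [[0,-35,-125],[0,0,0],0],
    [[0,-35,-125],[0,0,0],0],
  ],
)

```text
clock: 14.67
tcp_pos: [0.3745, 0.1082, 0.2035]
orientation: [0.003, 0.673, 0.739, 0.003]
wrist_force: [1.5, 0.6, -0.8]
finger_gap: -0.0002
grip_force: 0.0
```

```bash
python3 - <<'E'
from h import *
rep()
t,r,J=look("top10");s=imaging.read_camera("side")[:,:,::-1];cv2.imwrite("pics/side10.png",s)
f=edge(r,'v',range(210,234),(286,306),1);P=J(f);print("front",P[:,0].round(1),np.polyfit(P[:,1],P[:,0],1))
k=edge(r,'u',list(range(256,270))+list(range(278,290)),(202,214),-1);print("far",J(k)[:,1].round(1))
m=box(mask(s,(0,150,100),(8,255,255)),(295,170,350,260));M=cv2.moments(m,True);print(M['m00'],M['m10']/max(M['m00'],1),M['m01']/max(M['m00'],1))
for a in(0,.022,.08,.15):
    y,z=.069-.135*np.cos(a),.06+.135*np.sin(a);print(a,proj("side",np.r_[O-.045*ex+y*ey,z]))
cv2.imwrite("pics/c10.png",cv2.resize(s[165:275,250:350],None,fx=5.4,fy=5.4,interpolation=cv2.INTER_CUBIC))
E
```

```text
t 14.67 jig [-45.295  -98.5193 203.4813] fjig [-0.4189  1.5    -0.8279] gap -0.0001652069452802775 world [0.3745 0.1082 0.2035]
front [28.8 29.1 29.3 30.4 30.1 29.8 29.4 29.8 29.5 29.1 29.2 29.2 29.4 29.3
 29.2 30.3 30.3 30.  30.  30.8 30.6 30.4 30.3 31.1] [-0.0175 29.5833]
far [61.8 61.5 59.6 45.1 45.2 45.7 45.5 45.6 45.3 45.4 45.1 44.6 44.2 43.5
 44.6 44.7 44.5 43.7 44.4 44.8 45.2 46.1 46.  46.3 46.4 45.7]
36.0 326.9166666666667 220.97222222222223
0 [328.7663 222.4539]
0.022 [328.8124 221.532 ]
0.08 [328.8303 219.0867]
0.15 [328.6501 216.1171]
```

View pics/c10.png

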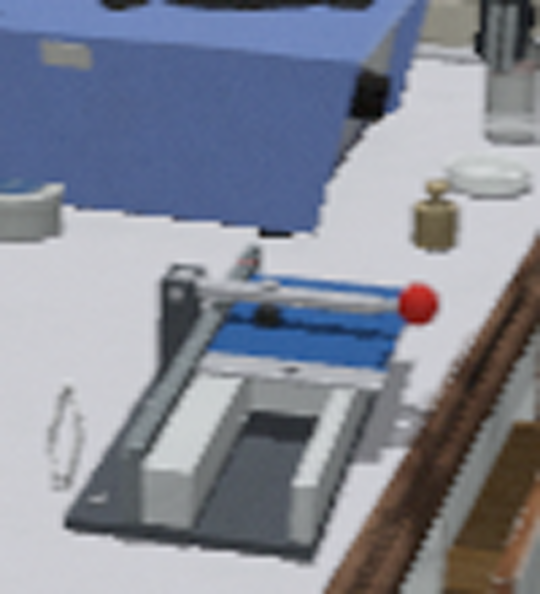

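The arm lies level with the ball at (418, 304) and the foot on the panel, and the panel position is unchanged. Handing in.

```bash
python3 -c "
from workcell import env
print(env.hand_in())"
```

```text
the job is handed in; nothing more can be done
None
```

The job is handed in, with no verdict returned: by the camera, the panel is flush along the guide rail, overhangs the front edge by about 29.5 mm and is clamped (pressed at about 20 N); I saw nothing else on the bench disturbed.

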